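Unlock the medicines carrier and present its shackle at the tag reader

ROBOT

A 6-joint arm with a two-finger parallel gripper is mounted at the origin on the work surface. World frame = base frame: x ahead of the robot, y to its left, z up, the work surface at z = 0. Lengths are in m, angles in degrees, forces in N, time in s.
With the tool pointing down it reaches from about 0.25 to 0.725 m from the base axis. Payload 9.7 kg.
Tool frame: the origin (TCP) lies at the centre of the arm's flange, where the gripper is bolted on; the fingertips stand bot.tips_ahead ahead of it and the grasp point (between the pads) lies 155 mm ahead of it (bot.tips_ahead is the distance from the TCP to the fingertips, in m); z points along the fingers, y is the line along which they close (so a half turn about z gives the same grasp; the last joint's range is limited). The gripper opens to 85 mm and grips with 20 to 120 N. Pads are 22 mm wide; open, the fingers measure 114 mm over their backs; the gripper's body (76 mm by 85 mm) begins 54 mm behind the grasp point. The pads swing forward as they close: fully open they stand 13 mm farther back than shut.
Start: joints at [75.459, 4.979, 10.078, 95.1, 0, 90], TCP at [0.138, 0.532, 0.405] pointing down, gripper open.
Joint ranges: [-179.16, 179.16], [-48.56, 103.87], [-65.8, 70.77], [-126.05, 130.52], [-82.76, 87.17], [-180, 180]. Speed limits (degrees/s): [127.2, 127.2, 147.25, 180, 180, 180].

INTERFACE

Orientations are given as [roll, pitch, yaw] about the fixed x, y, z axes, in that order (R = Rz(yaw) Ry(pitch) Rx(roll)).
In Python, from workcell import bot gives the robot as it stands.
- The arm moves only by the tool drive_tool, never from a script. Its argument "plan" is a list of rows, each an object of numbers: "dx", "dy", "dz": the shift along the tool's x, y, z in m; "roll": the turn about the tool's z in rad; "hand": the finger opening in m, from 0 to 0.0854. In form: [{"dx": .., "dy": .., "dz": .., "roll": .., "hand": ..}, ...]. A call has 1 to 20 rows; each row is the pose to reach, as a shift and turn from the pose commanded when the call began, along the tool's axes at that moment; what a row does not reach only later rows make up. A row lasts 1/12 s, in which the tool goes at most 41.7 mm and 7.16 degrees, less where a joint would pass 70% of its speed; a pose out of reach is approached as far as the arm can. A call with a gripper value outside its range is refused whole. The fingers move at their own pace and stop on an object; "force" is the grip in N (left out, the last holds). Time passes only in rows, so rows that repeat a pose let the fingers close. It gives the time, the measured TCP pose, the force and the opening at its end, in the units of the state.
- bot.get_obs(): the state, without advancing time (a new reading comes with each control period).
- bot.camera(name): name is "side" or "top" or "wrist"; returns a dict with "frame" (384x512x3 uint8, red, green, blue), "z_map" (384x512 float32, m along the optical axis (not along the pixel's ray), 0 where there is no reading), "mtx" (3x3 intrinsics, pixels), "R" (3x3) and "t" (3): a world point X has camera coordinates R X + t. Camera axes: x right, y down, z forward; pixel columns grow to the right and rows downward; lengths in m; the calibration is good to about 2 mm. The wrist camera is an equidistant fisheye: a pixel r from the principal point sees the ray r / f radians off the axis. A picture is of the moment at which its call begins.
- bot.job_done(): hands the job in, once; it reports no verdict.
The state is a dict: "time": time; "q": joint angles; "qd": joint speeds; "joint_efforts": joint torques, N m; "ee_pos": TCP position; "tcp_rot": TCP orientation; "wrist_force": force on the tool from outside, world axes, zero at the start; "torque": the same for the moment, N m; "opening": finger opening in m.
Only numpy, scipy, OpenCV 4.12 (cv2) and the standard library are available. Lean on these libraries where they do the work, as an engineer would, in place of code of your own. Each camera call takes 0.05 s, during which the arm holds its last target. There are 200 camera calls.

TASK

Push the carrier with the locked blue medicines box along its rail until it clicks into the station with the green marks. Then turn the red dial, click by click, to its open notch (the gap in the rim over the brass lug of the shackle), pull the yellow-topped shackle straight up out of the lock, and finish by holding it upright and still in the gripper, about a hand's breadth above the middle of the tag reader: do not put it down or let it go. Leave the carrier in its station and the dial at its open notch, and leave the other things on the counter alone.

Things in the scene. Friction and masses are not known exactly. Their poses are not given: they have to be found in the camera images.
- rail: Fixed aluminium slide rail, 130 wide (x) by 470 long (y) by 28 mm high; origin at the middle of its underside. Along its +y slides the carrier with a blue box 120 x 170 x 60 mm, box top (lock on it) 98 mm above the counter, box middle at rail y = joint carrier - 0.055. Green edge marks, 85 mm from the rail's middle towards +y, show where the box's middle stands in the station.
- carrier (a joint): Travel of the carrier along the rail's +y (m). Starts at 0. The station is at 0.140: a spring detent takes 10 to 15 N to enter or leave and pulls the last few mm in by itself if the carrier is let go; elsewhere about 1.5 N of friction and 6 N per m/s. End stop at 0.175.
- push_post (a point): Top centre of the carrier's black upright post, 18 mm in diameter, top 159 mm above the counter, free down to 43 mm; it stands 45 mm behind the box's -y end, to push or to grasp the carrier by. Its axes are the rail's.
- dial (a joint): Angle of the lock's dial (rad), growing clockwise seen from above. Clicks are 0.419 apart, 0 is the open notch. Starts at the click -0.419, -0.838 or -1.257 (rarely poised between two). Passing a click takes 0.1 to 0.25 N m; let go within half a pitch, the dial springs to the click. Stops at -1.62, 1.0. The shackle comes out within about 0.12 of 0; else the rim stops its lug after 3 mm.
- dial_grip (a point): In the dial's red grip bar, on the vertical axis, 154 mm above the counter; turns with the dial, +y towards the gap in the rim. Bar 14 mm thick (x), 44 long (y), from 135 to 165 mm above the counter. The rim disc under it is 84 mm across: keep fingertips above its top (135 mm). The shackle's near leg stands 60 mm from the axis towards the rail's +y: open the fingers no wider than 70 mm here.
- shackle: Loose steel U, about 110 g, 74 mm high: two legs 9 mm in diameter, 36 mm apart along its y, a yellow sleeve on top, a brass lug from the -y leg towards the dial. Origin midway between the feet, z up; y along the rail's y at the start. The legs stand 18 mm deep in the lock block's sockets (1.5 mm play each side), feet 102 mm above the counter; comes straight up.
- shackle_grip (a point): Centre of the shackle's yellow sleeve: 12 mm thick along x, 48 mm long along y, 20 mm high; 64 mm above the feet (166 mm above the counter at the start).
- reader_top (a point): Middle of the top of the fixed black tag reader, a 100 x 100 x 14 mm pad with a green ring; 14 mm above the counter. A good presentation has the sleeve over this point and about 150 to 170 mm above the counter.
- dropper: Clear dropper bottle, 44 mm across, 110 mm high; a bystander. Origin under its middle.
- saline: White bottle with a blue cap, 54 mm across, 140 mm high; a bystander.
- tabs: Amber jar with a red cap, 52 mm across, 70 mm high; a bystander.
- cup: Clear medicine cup, 60 mm across, 55 mm high; a bystander.
- tray: Shallow steel tray 130 x 190 x 28 mm; a bystander.

How it is judged:
By the outcome, as a careful person would: the job done as asked, in the order asked, and still so for the second after the job is handed in, while the arm keeps its last pose, push and grip.
It also fails if it takes over 70 s, if anything falls off the work surface, if the arm or the gripper's body presses on something with over 40 N, if the wrist force passes 120 N, or if a joint passes its speed limit or range.

## Working session

There is one attempt and no reset: what is moved stays moved. The work goes in short steps, Python scripts to look and compute and a tool call to move; the robot and the scene stay as the last step left them, time stands still between calls to the robot, and variables do not carry over. Pictures are saved under pics/ and viewed, on a budget of 10 in all, crops included, one or two more only if the job needs it, and the job is handed in when it is done.

Besides the shell and the picture viewer there is one more tool, called after "Request:" as name(argument=value, ...) on one line, values as JSON. drive_tool: Moves the arm, as the interface text tells. Its arguments: {"type":"object","properties":{"plan":{"type":"array","items":{"type":"object","properties":{"dx":{"type":"number"},"dy":{"type":"number"},"dz":{"type":"number"},"roll":{"type":"number"},"hand":{"type":"number"}}}},"force":{"type":"number"}},"required":["plan"]}

```bash
mkdir -p pics; ls
python3 - <<'E'
from workcell import bot
import cv2,numpy as np
print(bot.get_obs(), bot.tips_ahead)
ims=[]
for n in("top","side"):
    c=bot.camera(n); np.savez(f"{n}0.npz",**c); print(n,c["mtx"],c["R"],c["t"])
    cv2.imwrite(f"pics/{n}0.png",cv2.resize(c["frame"][:,:,::-1],(800,600)))
E
```

```text
pics
{'time': 0.0, 'q': array([7.54564119e+01, 5.01253810e+00, 1.00334992e+01, 9.50996757e+01,
       7.12947526e-05, 9.00017675e+01]), 'qd': array([ 0.01935456, -0.03236463, -0.03334072, -0.01718152, -0.06811248,
       -0.06034792]), 'joint_efforts': array([-1.31409361e-03, -5.20396936e+01,  4.64792204e+01,  1.65280985e-02,
       -9.87066232e-05, -6.78686419e-06]), 'ee_pos': array([0.1381149 , 0.53238009, 0.40396056]), 'tcp_rot': array([-1.79921285e+02, -6.88663995e-05,  1.65454644e+02]), 'wrist_force': array([ 0.16262129,  0.09628041, -0.06365877]), 'torque': array([-0.02186915,  0.03634717, -0.02402467]), 'opening': 0.08520595987331718} 0.1734
top [[477.37285023   0.         256.47834229]
 [  0.         477.37285023 192.4658892 ]
 [  0.           0.           1.        ]] [[ 1.58556270e-02 -9.99873911e-01 -8.72429725e-04]
 [-9.94217144e-01 -1.56732267e-02 -1.06238505e-01]
 [ 1.06211435e-01  2.55186269e-03 -9.94340293e-01]] [-5.42174684e-04  5.53474358e-01  1.19054124e+00]
side [[350.11309183   0.         250.96981156]
 [  0.         350.11309183 192.36693123]
 [  0.           0.           1.        ]] [[ 0.72132051 -0.69252714 -0.01014282]
 [-0.53215113 -0.54478447 -0.6480934 ]
 [ 0.44329663  0.47288058 -0.76149331]] [-0.38032969  0.39410382  0.77489892]
```

View pics/top0.png

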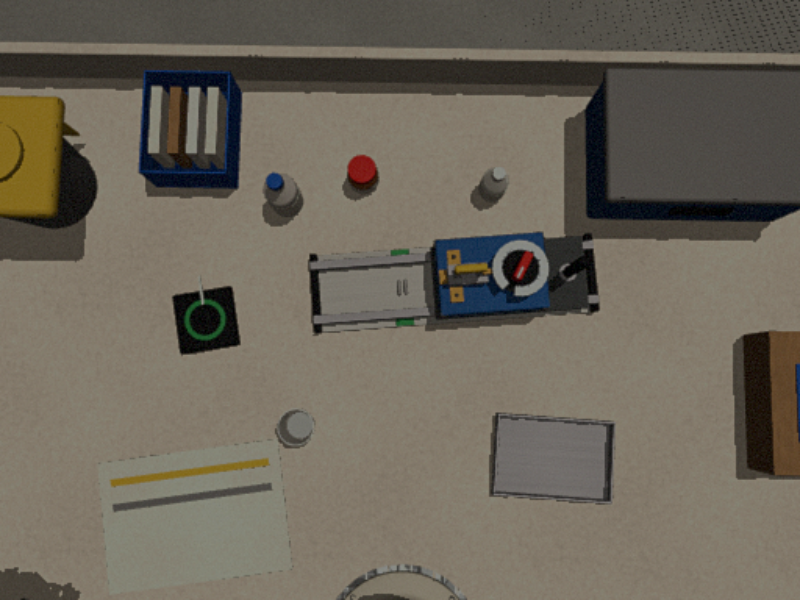

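View pics/side0.png

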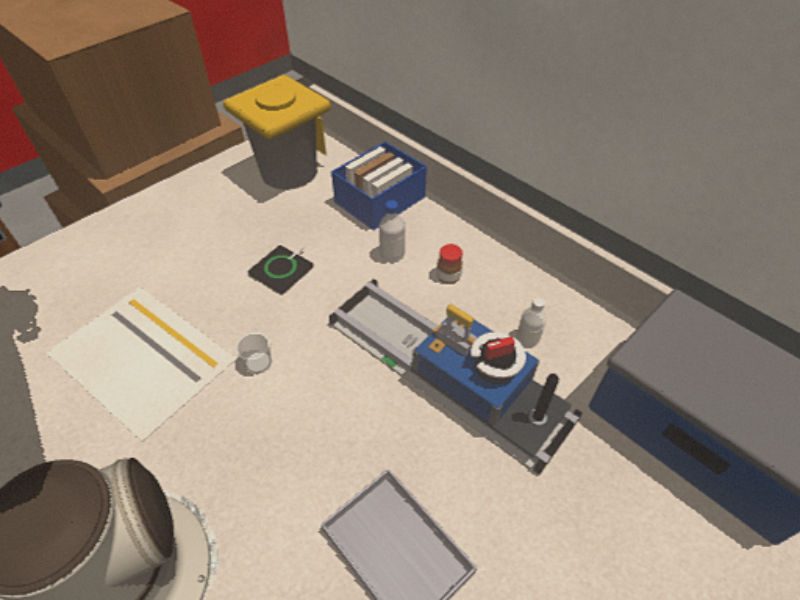

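The top view (800x600) shows the rail running along px (312..597, 285). The post top is near (583,262), the dial bar near (523,265) and the yellow sleeve near (472,268). The reader ring is at (205,320). The side view shows the same objects: bar (500,348), sleeve (460,317), post top (551,378), reader (281,266).

```bash
cat > h.py <<'E'
import numpy as np,cv2
def load(n): return dict(np.load(n))
def hsv(c): return cv2.cvtColor(c["frame"],cv2.COLOR_RGB2HSV)
def blob(c,lo,hi,box):  # box in 512x384 px: u0,v0,u1,v1
    m=cv2.inRange(hsv(c),np.array(lo),np.array(hi)); k=np.zeros_like(m); u0,v0,u1,v1=box; k[v0:v1,u0:u1]=m[v0:v1,u0:u1]
    n,l,s,ce=cv2.connectedComponentsWithStats(k); i=1+np.argmax(s[1:,4]); 
    return np.argwhere(l==i)[:,::-1]
def pts(c,px):
    z=c["z_map"][px[:,1],px[:,0]]; ok=z>0; r=np.c_[px,np.ones(len(px))]@np.linalg.inv(c["mtx"]).T
    return ((r*z[:,None])[ok]-c["t"])@c["R"]
def plane(c,uv,h):
    uv=np.atleast_2d(uv); d=np.c_[uv,np.ones(len(uv))]@np.linalg.inv(c["mtx"]).T@c["R"]; o=-c["R"].T@c["t"]
    return o+d*((h-o[2])/d[:,2])[:,None]
def tri(cs,uvs):
    P=[c["mtx"]@np.c_[c["R"],c["t"]] for c in cs]
    X=cv2.triangulatePoints(P[0],P[1],np.float64(uvs[0]).reshape(2,1),np.float64(uvs[1]).reshape(2,1)); return (X[:3]/X[3]).ravel()
E
cat > m1.py <<'E'
from h import *
T,S=load("top0.npz"),load("side0.npz")
Y=((18,120,90),(32,255,255));R1=((0,150,80),(6,255,255));G=((50,100,40),(75,255,255))
f=0.64
def bx(*a): return [int(f*v) for v in a]
B={"bar":(R1,bx(490,240,545,295),bx(475,325,525,365)),"sleeve":(Y,bx(450,255,495,282),bx(440,300,478,332)),
 "ring":(G,bx(170,285,245,355),bx(245,240,318,300)),"markL":(G,bx(385,240,415,262),None),"markR":(G,bx(385,312,420,332),bx(375,350,405,372))}
for n,(col,bt,bs) in B.items():
    for nm,c,b in(("top",T,bt),("side",S,bs)):
        if b is None: continue
        px=blob(c,*col,b); p=pts(c,px); (cu,cv),wh,a=cv2.minAreaRect(px.astype(np.float32))
        hi=p[p[:,2]>np.percentile(p[:,2],90)-.004]; 
        print(n,nm,len(px),"c",np.round((cu,cv),1),"med",np.median(p,0).round(4),"topmean",hi.mean(0).round(4),"zmax",p[:,2].max().round(4))
    
# post by depth height
for nm,c,b in(("top",T,bx(560,230,600,300)),("side",S,bx(525,360,575,430))):
    g=np.array([(u,v) for v in range(b[1],b[3]) for u in range(b[0],b[2])]); p=pts(c,g); q=p[p[:,2]>.15]; print("post",nm,len(q),q.mean(0) if len(q) else p[:,2].max())
# all box-top and rail pixels
g=np.array([(u,v) for v in range(140,220) for u in range(190,390)]); p=pts(T,g)
for lo,hi in((.022,.034),(.093,.101),(.129,.14)):
    q=p[(p[:,2]>lo)&(p[:,2]<hi)].astype(np.float32); r=cv2.minAreaRect(q[:,:2]*1000); print(lo,len(q),r, cv2.boxPoints(r).round(1).tolist())
E
python3 m1.py
```

```text
bar top 80 c [334.8 169.4] med [ 0.5981 -0.1711  0.1644] topmean [ 0.5969 -0.1709  0.1652] zmax 0.1693
bar side 66 c [320.  219.5] med [ 0.5981 -0.1721  0.1643] topmean [ 0.5959 -0.1714  0.1646] zmax 0.168
sleeve top 99 c [302. 171.] med [ 0.5882 -0.0942  0.1751] topmean [ 0.5882 -0.0926  0.1759] zmax 0.1808
sleeve side 115 c [293.7 201.9] med [ 0.5842 -0.0933  0.1734] topmean [ 0.5861 -0.0924  0.1749] zmax 0.1774
ring top 248 c [130.8 204.3] med [0.5177 0.3308 0.0146] topmean [0.5194 0.3321 0.0159] zmax 0.0207
ring side 62 c [179.  170.5] med [0.5164 0.331  0.0145] topmean [0.5159 0.3321 0.0149] zmax 0.018
markL top 33 c [255.5 161. ] med [0.6383 0.0134 0.009 ] topmean [0.6378 0.0134 0.0102] zmax 0.0129
markR top 44 c [259. 206.] med [0.5208 0.0012 0.0078] topmean [0.5211 0.0033 0.0108] zmax 0.0144
markR side 21 c [248.9 230.5] med [0.5217 0.0025 0.0086] topmean [0.5212 0.0032 0.0094] zmax 0.0118
post top 51 [ 0.60279938 -0.26042935  0.15749703]
post side 51 [ 0.60074672 -0.26079902  0.15719678]
0.022 1427 ((587.1023559570312, -77.68559265136719), (129.9781951904297, 469.7443542480469), 5.209508419036865) [[501.1000061035156, 150.3000030517578], [543.7000122070312, -317.5], [673.0999755859375, -305.70001220703125], [630.5, 162.10000610351562]]
0.093 1870 ((593.8887329101562, -153.75393676757812), (121.22736358642578, 215.60755920410156), 5.243921279907227) [[523.7000122070312, -51.900001525878906], [543.4000244140625, -266.6000061035156], [664.0999755859375, -255.60000610351562], [644.4000244140625, -40.900001525878906]]
0.129 853 ((592.9269409179688, -164.92330932617188), (83.97032928466797, 176.0841064453125), 26.667036056518555) [[515.9000244140625, -105.0999984741211], [594.9000244140625, -262.3999938964844], [670.0, -224.8000030517578], [590.9000244140625, -67.4000015258789]]
```

```bash
cat >> h.py <<'E'
YAW0=np.deg2rad(5.2); RX=np.array([np.cos(YAW0),np.sin(YAW0)]); RY=np.array([-RX[1],RX[0]]); RC=np.array([.5871,-.0777])
def rail(p): d=np.asarray(p)[:2]-RC; return np.array([d@RX,d@RY])
from scipy.spatial.transform import Rotation as Ro
def delta(o,pos,yaw):
    R=Ro.from_euler("xyz",o["tcp_rot"],degrees=True).as_matrix(); d=R.T@(np.asarray(pos)-o["ee_pos"])
    print("d",d.round(4),"roll",np.deg2rad((o["tcp_rot"][2]-yaw+180)%360-180).round(4))
E
python3 - <<'E'
from h import *; from workcell import bot
delta(bot.get_obs(),[.6025,-.261,.40],95.2)
E
```

```text
d [-0.6487 -0.6514  0.0048] roll 1.2262
```

Request:
drive_tool(plan=[{"dx": -0.649, "dy": -0.651, "dz": 0.005, "roll": 1.226, "hand": 0.085}, {"dx": -0.649, "dy": -0.651, "dz": 0.005, "roll": 1.226, "hand": 0.085}, {"dx": -0.649, "dy": -0.651, "dz": 0.005, "roll": 1.226, "hand": 0.085}, {"dx": -0.649, "dy": -0.651, "dz": 0.005, "roll": 1.226, "hand": 0.085}, {"dx": -0.649, "dy": -0.651, "dz": 0.005, "roll": 1.226, "hand": 0.085}, {"dx": -0.649, "dy": -0.651, "dz": 0.005, "roll": 1.226, "hand": 0.085}, {"dx": -0.649, "dy": -0.651, "dz": 0.005, "roll": 1.226, "hand": 0.085}, {"dx": -0.649, "dy": -0.651, "dz": 0.005, "roll": 1.226, "hand": 0.085}, {"dx": -0.649, "dy": -0.651, "dz": 0.005, "roll": 1.226, "hand": 0.085}, {"dx": -0.649, "dy": -0.651, "dz": 0.005, "roll": 1.226, "hand": 0.085}, {"dx": -0.649, "dy": -0.651, "dz": 0.005, "roll": 1.226, "hand": 0.085}, {"dx": -0.649, "dy": -0.651, "dz": 0.005, "roll": 1.226, "hand": 0.085}, {"dx": -0.649, "dy": -0.651, "dz": 0.005, "roll": 1.226, "hand": 0.085}, {"dx": -0.649, "dy": -0.651, "dz": 0.005, "roll": 1.226, "hand": 0.085}, {"dx": -0.649, "dy": -0.651, "dz": 0.005, "roll": 1.226, "hand": 0.085}, {"dx": -0.649, "dy": -0.651, "dz": 0.005, "roll": 1.226, "hand": 0.085}, {"dx": -0.649, "dy": -0.651, "dz": 0.005, "roll": 1.226, "hand": 0.085}, {"dx": -0.649, "dy": -0.651, "dz": 0.005, "roll": 1.226, "hand": 0.085}, {"dx": -0.649, "dy": -0.651, "dz": 0.005, "roll": 1.226, "hand": 0.085}, {"dx": -0.649, "dy": -0.651, "dz": 0.005, "roll": 1.226, "hand": 0.085}])

```text
time: 1.77
ee_pos: [0.56, -0.1887, 0.3997]
tcp_rot: [-180.0, -0.0, 95.2]
wrist_force: [0.9, 0.1, 0.6]
opening: 0.085
```

Run:
```python
from h import *; from workcell import bot
o=bot.get_obs(); print(o); delta(o,[.6025,-.261,.40],95.2)
```

```text
{'time': 1.7667, 'q': array([-1.86276311e+01,  1.06457177e+01,  1.58138872e+01,  9.51935543e+01,
        3.87576240e-03,  6.61782400e+01]), 'qd': array([-32.99048171,  52.23805499,  58.80345439,   6.06066936,
         0.1009755 , -32.92133805]), 'joint_efforts': array([ 1.50536779e+00, -6.49584746e+01,  3.90018654e+01, -4.61565459e-02,
       -1.76771278e-01,  8.52293093e-01]), 'ee_pos': array([ 0.55997913, -0.18874652,  0.39965575]), 'tcp_rot': array([-1.79978343e+02, -1.37983228e-02,  9.51941254e+01]), 'wrist_force': array([0.9441702 , 0.06169697, 0.58576266]), 'torque': array([ 0.04473603, -0.02680703, -0.00372639]), 'opening': 0.084999955934107}
d [-0.0758  0.0358 -0.0004] roll -0.0001
```

Request:
drive_tool(plan=[{"dx": 0}, {"dx": 0}, {"dx": 0}, {"dx": 0}])

```text
invalid input at $.plan[0]: expected keys dx, dy, dz, roll, hand
```

Run:
```python
from h import *; from workcell import bot
o=bot.get_obs(); print(o["ee_pos"]); delta(o,[.6025,-.261,.40],95.2)
c=bot.camera("wrist"); np.savez("w1.npz",**c); print(c["mtx"],c["R"],c["t"],"pos",-c["R"].T@c["t"])
cv2.imwrite("pics/w1.png",cv2.resize(c["frame"][:,:,::-1],(800,600)))
```

```text
[ 0.55997913 -0.18874652  0.39965575]
d [-0.0758  0.0358 -0.0004] roll -0.0001
[[297.31863964   0.         252.61415153]
 [  0.         297.31863964 188.9772421 ]
 [  0.           0.           1.        ]] [[ 9.95834269e-01  9.11812567e-02 -2.96519672e-04]
 [ 8.80190144e-02 -9.60438678e-01  2.64216199e-01]
 [ 2.38067761e-02 -2.63141644e-01 -9.64463432e-01]] [-0.54014542 -0.26461811  0.30901503] pos [ 0.55383009 -0.12358361  0.36778992]
```

View pics/w1.png

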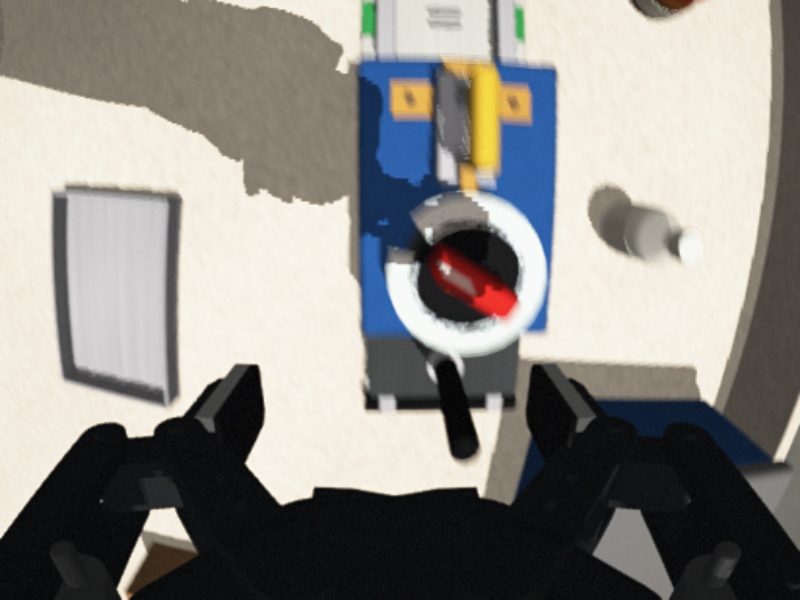

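The wrist view shows the post top at (462,445), between the fingers. The bar runs (435,255)–(515,305), the rim gap is at upper left near (405,247), and the yellow sleeve is at (486,120). Next I'll move over the post.

Request:
drive_tool(plan=[{"dx": 0, "dy": 0, "dz": 0, "roll": 0, "hand": 0.085}, {"dx": 0, "dy": 0, "dz": 0, "roll": 0, "hand": 0.085}, {"dx": 0, "dy": 0, "dz": 0, "roll": 0, "hand": 0.085}])

```text
time: 2.07
ee_pos: [0.5591, -0.186, 0.4002]
tcp_rot: [-180.0, -0.0, 95.2]
wrist_force: [-0.8, -0.5, 0.2]
opening: 0.0851
```

```bash
cat >> h.py <<'E'
def wplane(c,uv,h):
    uv=np.atleast_2d(uv).astype(float); k=c["mtx"]; d=(uv-k[:2,2])/k[0,0]; r=np.linalg.norm(d,axis=1)+1e-9
    v=np.c_[d/r[:,None]*np.sin(r)[:,None],np.cos(r)]@c["R"]; o=-c["R"].T@c["t"]
    return o+v*((h-o[2])/v[:,2])[:,None]
E
python3 - <<'E'
from h import *; from workcell import bot
o=bot.get_obs(); print(o["ee_pos"]); delta(o,[.6025,-.261,.29],95.2)
c=bot.camera("wrist"); np.savez("w2.npz",**c)
f=.64; cv2.imwrite("pics/w2.png",cv2.resize(c["frame"][100:330,200:370,::-1],(555,600) if 0 else None,fx=2.6,fy=2.6))
E
```

```text
[ 0.55911412 -0.18600624  0.40021224]
d [-0.0787  0.0364  0.1102] roll 0.0006
```

View pics/w2.png

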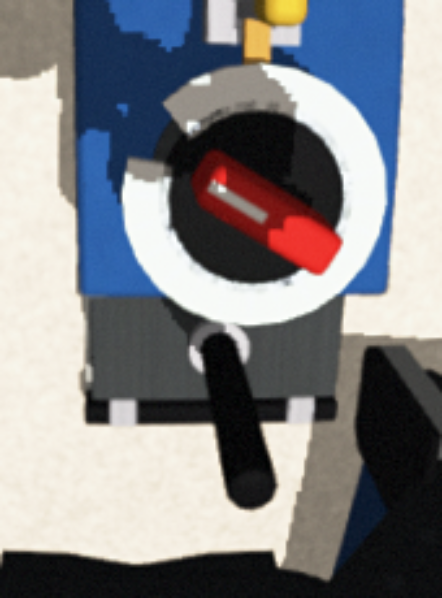

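Run:
```python
from h import *
c=load("w2.npz")
p=wplane(c,[[200+250/2.6,100+487/2.6]],.158)[0]; print("post",p,rail(p))
m=cv2.inRange(hsv(c),np.array((0,140,60)),np.array((6,255,255)))|cv2.inRange(hsv(c),np.array((174,140,60)),np.array((180,255,255)))
m[:150]=0;m[230:]=0;m[:,:240]=0;m[:,350:]=0
px=np.argwhere(m)[:,::-1]; w=wplane(c,px,.16)[:,:2]
q=np.array([rail(x) for x in w]); r=cv2.minAreaRect((q*1000).astype(np.float32)); print(r, wplane(c,[px.mean(0)],.16))
e=np.array([rail(x) for x in wplane(c,[[200+210/2.6,100+178/2.6],[200+325/2.6,100+258/2.6],[200+152/2.6,100+150/2.6],[200+247/2.6,100+195/2.6]],.165)]); 
d=e[0]-e[1]; print(e,"angle from +y ccw",np.degrees(np.arctan2(-d[0],d[1])))
T=load("top0.npz"); from m1 import blob as b
px=blob(T,(0,150,60),(6,255,255),(313,153,349,189)); P=pts(T,px); q=np.array([rail(x) for x in P[P[:,2]>.155]]); print(cv2.minAreaRect((q*1000).astype(np.float32)))
l=cv2.fitLine(q.astype(np.float32),cv2.DIST_L2,0,.01,.01).ravel(); print("ang",np.degrees(np.arctan2(l[0],-l[1])),l)
```

```text
post [ 0.602849   -0.26084819  0.158     ] [-0.00091501 -0.1838218 ]
((-1.7088203430175781, -91.75030517578125), (16.097169876098633, 47.27302551269531), 58.618167877197266) [[ 0.5938698  -0.16905476  0.16      ]]
[[-0.01826183 -0.08065357]
 [ 0.01497892 -0.10324772]
 [-0.03390815 -0.07310459]
 [-0.00804402 -0.08528888]] angle from +y ccw 55.79556403032398
bar top 80 c [334.8 169.4] med [ 0.5981 -0.1711  0.1644] topmean [ 0.5969 -0.1709  0.1652] zmax 0.1693
bar side 66 c [320.  219.5] med [ 0.5981 -0.1721  0.1643] topmean [ 0.5959 -0.1714  0.1646] zmax 0.168
sleeve top 99 c [302. 171.] med [ 0.5882 -0.0942  0.1751] topmean [ 0.5882 -0.0926  0.1759] zmax 0.1808
sleeve side 115 c [293.7 201.9] med [ 0.5842 -0.0933  0.1734] topmean [ 0.5861 -0.0924  0.1749] zmax 0.1774
ring top 248 c [130.8 204.3] med [0.5177 0.3308 0.0146] topmean [0.5194 0.3321 0.0159] zmax 0.0207
ring side 62 c [179.  170.5] med [0.5164 0.331  0.0145] topmean [0.5159 0.3321 0.0149] zmax 0.018
markL top 33 c [255.5 161. ] med [0.6383 0.0134 0.009 ] topmean [0.6378 0.0134 0.0102] zmax 0.0129
markR top 44 c [259. 206.] 
[... 540 characters left out ...]
.8887329101562, -153.75393676757812), (121.22736358642578, 215.60755920410156), 5.243921279907227) [[523.7000122070312, -51.900001525878906], [543.4000244140625, -266.6000061035156], [664.0999755859375, -255.60000610351562], [644.4000244140625, -40.900001525878906]]
0.129 853 ((592.9269409179688, -164.92330932617188), (83.97032928466797, 176.0841064453125), 26.667036056518555) [[515.9000244140625, -105.0999984741211], [594.9000244140625, -262.3999938964844], [670.0, -224.8000030517578], [590.9000244140625, -67.4000015258789]]
((-0.34151649475097656, -92.42089080810547), (13.390666007995605, 42.72156524658203), 58.83583450317383)
ang 59.743114 [ 0.86377496 -0.5038778   0.0014182  -0.09361355]
```

Request:
drive_tool(plan=[{"dx": -0.0785, "dy": 0.0367, "dz": 0, "roll": 0, "hand": 0.085}, {"dx": -0.0785, "dy": 0.0367, "dz": 0, "roll": 0, "hand": 0.085}, {"dx": -0.0785, "dy": 0.0367, "dz": 0.02, "roll": 0, "hand": 0.085}, {"dx": -0.0785, "dy": 0.0367, "dz": 0.05, "roll": 0, "hand": 0.085}, {"dx": -0.0785, "dy": 0.0367, "dz": 0.08, "roll": 0, "hand": 0.085}, {"dx": -0.0785, "dy": 0.0367, "dz": 0.11, "roll": 0, "hand": 0.085}, {"dx": -0.0785, "dy": 0.0367, "dz": 0.11, "roll": 0, "hand": 0.06}, {"dx": -0.0785, "dy": 0.0367, "dz": 0.11, "roll": 0, "hand": 0.03}, {"dx": -0.0785, "dy": 0.0367, "dz": 0.11, "roll": 0, "hand": 0.01}, {"dx": -0.0785, "dy": 0.0367, "dz": 0.11, "roll": 0, "hand": 0.005}, {"dx": -0.0785, "dy": 0.0367, "dz": 0.11, "roll": 0, "hand": 0.005}, {"dx": -0.0785, "dy": 0.0367, "dz": 0.11, "roll": 0, "hand": 0.005}, {"dx": -0.0785, "dy": 0.0367, "dz": 0.11, "roll": 0, "hand": 0.005}], force=50)

```text
time: 3.2
ee_pos: [0.6032, -0.2615, 0.2925]
tcp_rot: [179.9, 0.1, 95.2]
wrist_force: [-2.3, -0.1, 7.3]
opening: 0.0166
```

Request:
drive_tool(plan=[{"dx": 0.012, "dy": 0, "dz": 0, "roll": 0, "hand": 0.005}, {"dx": 0.024, "dy": 0, "dz": 0, "roll": 0, "hand": 0.005}, {"dx": 0.036, "dy": 0, "dz": 0, "roll": 0, "hand": 0.005}, {"dx": 0.048, "dy": 0, "dz": 0, "roll": 0, "hand": 0.005}, {"dx": 0.06, "dy": 0, "dz": 0, "roll": 0, "hand": 0.005}, {"dx": 0.072, "dy": 0, "dz": 0, "roll": 0, "hand": 0.005}, {"dx": 0.084, "dy": 0, "dz": 0, "roll": 0, "hand": 0.005}, {"dx": 0.096, "dy": 0, "dz": 0, "roll": 0, "hand": 0.005}, {"dx": 0.108, "dy": 0, "dz": 0, "roll": 0, "hand": 0.005}, {"dx": 0.116, "dy": 0, "dz": 0, "roll": 0, "hand": 0.005}, {"dx": 0.122, "dy": 0, "dz": 0, "roll": 0, "hand": 0.005}, {"dx": 0.128, "dy": 0, "dz": 0, "roll": 0, "hand": 0.005}])

```text
time: 4.2
ee_pos: [0.5915, -0.1339, 0.2925]
tcp_rot: [179.9, 0.1, 95.2]
wrist_force: [-2.1, -2.3, 7.7]
opening: 0.0167
```

Request:
drive_tool(plan=[{"dx": 0.004, "dy": 0, "dz": 0, "roll": 0, "hand": 0.005}, {"dx": 0.008, "dy": 0, "dz": 0, "roll": 0, "hand": 0.005}, {"dx": 0.011, "dy": 0, "dz": 0, "roll": 0, "hand": 0.005}, {"dx": 0.013, "dy": 0, "dz": 0, "roll": 0, "hand": 0.005}, {"dx": 0.013, "dy": 0, "dz": 0, "roll": 0, "hand": 0.005}, {"dx": 0.013, "dy": 0, "dz": 0, "roll": 0, "hand": 0.005}])

```text
time: 4.7
ee_pos: [0.5903, -0.1213, 0.2926]
tcp_rot: [179.9, 0.1, 95.2]
wrist_force: [-3.7, -2.5, 8.5]
opening: 0.0167
```

Request:
drive_tool(plan=[{"dx": 0, "dy": 0, "dz": 0, "roll": 0, "hand": 0.03}, {"dx": 0, "dy": 0, "dz": 0, "roll": 0, "hand": 0.05}, {"dx": 0, "dy": 0, "dz": 0, "roll": 0, "hand": 0.065}, {"dx": 0, "dy": 0, "dz": -0.03, "roll": 0, "hand": 0.065}, {"dx": 0, "dy": 0, "dz": -0.06, "roll": 0, "hand": 0.065}, {"dx": 0.02, "dy": 0, "dz": -0.1, "roll": 0, "hand": 0.065}, {"dx": 0.05, "dy": 0, "dz": -0.12, "roll": 0, "hand": 0.065}, {"dx": 0.05, "dy": 0, "dz": -0.12, "roll": 0, "hand": 0.065}, {"dx": 0.05, "dy": 0, "dz": -0.12, "roll": 0, "hand": 0.065}, {"dx": 0.05, "dy": 0, "dz": -0.12, "roll": 0, "hand": 0.065}])

```text
time: 5.53
ee_pos: [0.5859, -0.0712, 0.4094]
tcp_rot: [-180.0, 0.0, 95.3]
wrist_force: [-0.1, 0.9, -0.9]
opening: 0.065
```

```bash
cat > m2.py <<'E'
from h import *; from workcell import bot
import sys
k=sys.argv[1]; o=bot.get_obs(); print(o["ee_pos"],o["tcp_rot"])
for n in("top","side","wrist"):
    c=bot.camera(n); np.savez(f"{n}{k}.npz",**c)
    if n=="wrist":
        cv2.imwrite(f"pics/w_{k}.png",cv2.resize(c["frame"][:,:,::-1],(800,600))); continue
    # generous windows over the lock; world gate
    for nm,(lo,hi),zr in(("bar",((0,140,60),(6,255,255)),(.15,.175)),("sleeve",((18,120,80),(32,255,255)),(.15,.4))):
        m=cv2.inRange(hsv(c),np.array(lo),np.array(hi)); P=pts(c,np.argwhere(m)[:,::-1])
        P=P[(P[:,2]>zr[0])&(P[:,2]<zr[1])&(abs(P[:,0]-.59)<.08)&(abs(P[:,1])<.2)]
        if len(P)<8: print(n,nm,"few",len(P)); continue
        q=np.array([rail(p) for p in P]); l=cv2.fitLine(q.astype(np.float32),cv2.DIST_L2,0,.01,.01).ravel()
        r=cv2.minAreaRect((q*1000).astype(np.float32))
        print(n,nm,len(P),"mean",P.mean(0).round(4),"rail",rail(P.mean(0)).round(4),"rect",np.round(r[0],1),np.round(r[1],1),"dir",np.degrees(np.arctan2(l[0],-l[1])).round(1))
    g=np.argwhere(c["z_map"]>0)[:,::-1]; P=pts(c,g); q=(P[:,:2]-RC)@np.c_[RX,RY]
    s=(P[:,2]>.15)&(P[:,2]<.164)&(abs(q[:,0])<.02)&(abs(q[:,1]+.045)<.02)
    if s.sum(): print(n,"post",s.sum(),q[s].mean(0).round(4))
E
python3 m2.py 3
```

```text
[ 0.58585816 -0.07122382  0.40936453] [-1.79958035e+02  2.33915370e-03  9.52525168e+01]
top bar 15 mean [ 0.5735 -0.0216  0.1649] rail [-0.0085  0.0571] rect [-8.4 56.9] [ 4.2 18.2] dir 60.7
top sleeve 89 mean [0.5756 0.0488 0.1749] rail [-0.     0.127] rect [ -0.3 125.2] [10.7 47.4] dir 2.1
side bar 62 mean [ 0.581  -0.0328  0.1623] rail [-0.002   0.0452] rect [-3.1 47.7] [12.2 40.4] dir 61.4
side sleeve 98 mean [0.572  0.0442 0.1717] rail [-0.0039  0.1228] rect [ -1.8 124.8] [13.3 45. ] dir 1.1
side post 46 [-0.0032 -0.0443]
```

View pics/w_3.png

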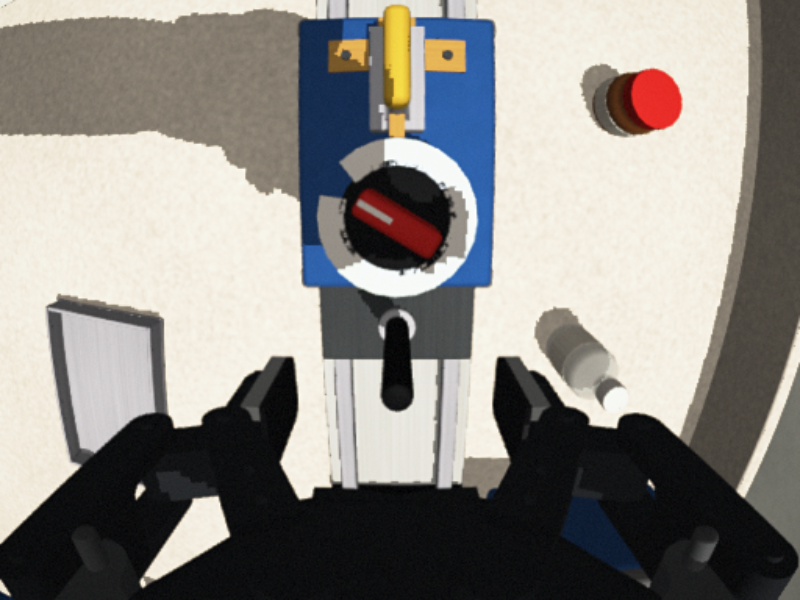

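The wrist view shows the box between the rails, with bar ends at (362,203) and (433,247), the gap at (340,185), the brass lug at (397,125) and the sleeve at (397,55). The sleeve moved 0.140 m along the rail, so the carrier is in its station. The dial reads about −60°, poised between clicks.

Run:
```python
from h import *
c=load("wrist3.npz"); h=hsv(c)
m=cv2.inRange(h,np.array((0,120,40)),np.array((8,255,255)))|cv2.inRange(h,np.array((172,120,40)),np.array((180,255,255)))
m[:115]=0;m[170:]=0;m[:,:220]=0;m[:,290:]=0
px=np.argwhere(m)[:,::-1]
for z in(.16,.165):
  q=np.array([rail(x) for x in wplane(c,px,z)]); r=cv2.minAreaRect((q*1000).astype(np.float32)); print(len(px),r)
m=cv2.inRange(h,np.array((18,120,80)),np.array((32,255,255))); m[75:]=0;m[:,:240]=0;m[:,:]=m; m[:,265:]=0
q=np.array([rail(x) for x in wplane(c,np.argwhere(m)[:,::-1],.172)]); print("sleeve",cv2.minAreaRect((q*1000).astype(np.float32)))
# triangulate bar: wrist & side heights via ray intersection
S=load("side3.npz"); hs=hsv(S); ms=cv2.inRange(hs,np.array((0,140,60)),np.array((6,255,255)))
P=pts(S,np.argwhere(ms)[:,::-1]); s=(P[:,2]>.13)&(P[:,2]<.18)&(abs(P[:,1])<.1); us=np.argwhere(ms)[:,::-1][s].mean(0)
def ray(f,c,uv): a=f(c,[uv],0.)[0]; b=f(c,[uv],.2)[0]; return a,(b-a)/np.linalg.norm(b-a)
a,u=ray(wplane,c,px.mean(0)); b,v=ray(plane,S,us)
t=np.linalg.lstsq(np.c_[u,-v],b-a,rcond=None)[0]; print("bar two-view",a+t[0]*u,b+t[1]*v)
ctr=RC+.0465*RY-.0005*RX; print(ctr)
from workcell import bot
o=bot.get_obs(); delta(o,[*ctr,.312],154.5)
```

```text
1146 ((-0.39670467376708984, 47.42436218261719), (15.839432716369629, 44.5673828125), 58.45289611816406)
1146 ((-0.41153430938720703, 47.9798469543457), (15.473955154418945, 43.53903579711914), 58.45289611816406)
sleeve ((-1.2520856857299805, 122.10226440429688), (15.081296920776367, 52.076324462890625), 0.005817531142383814)Traceback (most recent call last):
  File "<stdin>", line 12, in <module>
IndexError: boolean index did not match indexed array along axis 0; size of axis is 719 but size of corresponding boolean axis is 716
```

Request:
drive_tool(plan=[{"dx": 0.041, "dy": 0, "dz": 0, "roll": -1.035, "hand": 0.036}, {"dx": 0.041, "dy": 0, "dz": 0, "roll": -1.035, "hand": 0.036}, {"dx": 0.041, "dy": 0, "dz": 0, "roll": -1.035, "hand": 0.036}, {"dx": 0.041, "dy": 0, "dz": 0, "roll": -1.035, "hand": 0.036}, {"dx": 0.041, "dy": 0, "dz": 0, "roll": -1.035, "hand": 0.036}, {"dx": 0.041, "dy": 0, "dz": 0, "roll": -1.035, "hand": 0.036}, {"dx": 0.041, "dy": 0, "dz": 0.02, "roll": -1.035, "hand": 0.036}, {"dx": 0.041, "dy": 0, "dz": 0.04, "roll": -1.035, "hand": 0.036}, {"dx": 0.041, "dy": 0, "dz": 0.04, "roll": -1.035, "hand": 0.036}, {"dx": 0.041, "dy": 0, "dz": 0.04, "roll": -1.035, "hand": 0.036}, {"dx": 0.041, "dy": 0, "dz": 0.06, "roll": -1.035, "hand": 0.036}, {"dx": 0.041, "dy": 0, "dz": 0.08, "roll": -1.035, "hand": 0.036}, {"dx": 0.041, "dy": 0, "dz": 0.09, "roll": -1.035, "hand": 0.036}, {"dx": 0.041, "dy": 0, "dz": 0.097, "roll": -1.035, "hand": 0.036}, {"dx": 0.041, "dy": 0, "dz": 0.097, "roll": -1.035, "hand": 0.036}, {"dx": 0.041, "dy": 0, "dz": 0.097, "roll": -1.035, "hand": 0.036}])

```text
time: 7.02
ee_pos: [0.5821, -0.0305, 0.3137]
tcp_rot: [180.0, 0.0, 154.5]
wrist_force: [0.4, -0.3, 0.3]
opening: 0.0363
```

Run:
```python
from h import *; from workcell import bot
o=bot.get_obs(); print(o["ee_pos"],o["wrist_force"],o["torque"]); delta(o,[.5823,-.0304,.312],154.5)
```

```text
[ 0.58207021 -0.0305327   0.31366409] [ 0.39682959 -0.34042634  0.263773  ] [-0.08138297 -0.00355029 -0.01560694]
d [-0.0001  0.0002  0.0017] roll -0.0004
```

Request:
drive_tool(plan=[{"dx": 0, "dy": 0, "dz": 0, "roll": 0, "hand": 0.02}, {"dx": 0, "dy": 0, "dz": 0, "roll": 0, "hand": 0.005}, {"dx": 0, "dy": 0, "dz": 0, "roll": 0, "hand": 0.005}, {"dx": 0, "dy": 0, "dz": 0, "roll": 0, "hand": 0.005}, {"dx": 0, "dy": 0, "dz": 0, "roll": 0, "hand": 0.005}], force=50)

```text
time: 7.43
ee_pos: [0.5823, -0.0304, 0.3145]
tcp_rot: [179.9, 0.1, 154.5]
wrist_force: [1.7, 0.0, 6.3]
opening: 0.013
```

Run:
```python
from h import *; from workcell import bot
o=bot.get_obs(); print(o["ee_pos"],o["tcp_rot"],o["wrist_force"],o["torque"],o["opening"])
```

```text
[ 0.58232498 -0.03036391  0.31451958] [1.79941522e+02 1.35381820e-01 1.54515898e+02] [1.72855331 0.01221708 6.2939021 ] [-0.00991244 -0.16181348  0.06847725] 0.013022132006999636
```

Request:
drive_tool(plan=[{"dx": 0, "dy": 0, "dz": 0, "roll": 0.07, "hand": 0.005}, {"dx": 0, "dy": 0, "dz": 0, "roll": 0.14, "hand": 0.005}, {"dx": 0, "dy": 0, "dz": 0, "roll": 0.197, "hand": 0.005}, {"dx": 0, "dy": 0, "dz": 0, "roll": 0.197, "hand": 0.005}, {"dx": 0, "dy": 0, "dz": 0, "roll": 0.197, "hand": 0.005}, {"dx": 0, "dy": 0, "dz": 0, "roll": 0.27, "hand": 0.005}, {"dx": 0, "dy": 0, "dz": 0, "roll": 0.34, "hand": 0.005}, {"dx": 0, "dy": 0, "dz": 0, "roll": 0.41, "hand": 0.005}, {"dx": 0, "dy": 0, "dz": 0, "roll": 0.48, "hand": 0.005}, {"dx": 0, "dy": 0, "dz": 0, "roll": 0.55, "hand": 0.005}, {"dx": 0, "dy": 0, "dz": 0, "roll": 0.616, "hand": 0.005}, {"dx": 0, "dy": 0, "dz": 0, "roll": 0.616, "hand": 0.005}, {"dx": 0, "dy": 0, "dz": 0, "roll": 0.616, "hand": 0.005}])

```text
time: 8.52
ee_pos: [0.5821, -0.0305, 0.3145]
tcp_rot: [179.9, 0.1, 119.2]
wrist_force: [0.2, -0.8, 6.5]
opening: 0.0129
```

Run:
```python
from h import *; from workcell import bot
o=bot.get_obs(); print(o["ee_pos"],o["tcp_rot"],o["wrist_force"],o["torque"],o["opening"])
```

```text
[ 0.58214894 -0.03050927  0.31448471] [1.79911126e+02 8.65438907e-02 1.19186656e+02] [ 0.17467076 -0.7545827   6.45751063] [-0.23220611  0.10753833  0.00800202] 0.012910080692435892
```

Request:
drive_tool(plan=[{"dx": 0, "dy": 0, "dz": 0, "roll": 0.07, "hand": 0.005}, {"dx": 0, "dy": 0, "dz": 0, "roll": 0.14, "hand": 0.005}, {"dx": 0, "dy": 0, "dz": 0, "roll": 0.21, "hand": 0.005}, {"dx": 0, "dy": 0, "dz": 0, "roll": 0.28, "hand": 0.005}, {"dx": 0, "dy": 0, "dz": 0, "roll": 0.35, "hand": 0.005}, {"dx": 0, "dy": 0, "dz": 0, "roll": 0.419, "hand": 0.005}, {"dx": 0, "dy": 0, "dz": 0, "roll": 0.419, "hand": 0.005}, {"dx": 0, "dy": 0, "dz": 0, "roll": 0.419, "hand": 0.005}, {"dx": 0, "dy": 0, "dz": 0, "roll": 0.419, "hand": 0.005}])

```text
time: 9.27
ee_pos: [0.582, -0.0305, 0.3145]
tcp_rot: [179.9, 0.0, 95.2]
wrist_force: [-1.9, -1.1, 7.4]
opening: 0.0131
```

Run:
```python
from h import *; from workcell import bot
o=bot.get_obs(); print(o["ee_pos"],o["tcp_rot"],o["wrist_force"],o["torque"],o["opening"])
```

```text
[ 0.58200371 -0.03053241  0.31445675] [1.79912285e+02 4.15060718e-02 9.51986195e+01] [-1.89463595 -1.07082173  7.4026999 ] [-0.28724008  0.33222778  0.01660247] 0.01313384117483996
```

Request:
drive_tool(plan=[{"dx": 0, "dy": 0, "dz": 0, "roll": 0, "hand": 0.036}, {"dx": 0, "dy": 0, "dz": 0, "roll": 0, "hand": 0.036}, {"dx": 0, "dy": 0, "dz": 0, "roll": 0, "hand": 0.036}, {"dx": 0, "dy": 0, "dz": -0.035, "roll": 0, "hand": 0.036}, {"dx": 0, "dy": 0, "dz": -0.07, "roll": 0, "hand": 0.036}, {"dx": -0.02, "dy": 0, "dz": -0.095, "roll": 0, "hand": 0.036}, {"dx": -0.02, "dy": 0, "dz": -0.095, "roll": 0, "hand": 0.036}, {"dx": -0.02, "dy": 0, "dz": -0.095, "roll": 0, "hand": 0.036}, {"dx": -0.02, "dy": 0, "dz": -0.095, "roll": 0, "hand": 0.036}])

```text
time: 10.02
ee_pos: [0.5839, -0.0503, 0.4073]
tcp_rot: [-179.9, -0.0, 95.2]
wrist_force: [-0.5, 0.1, 0.2]
opening: 0.0364
```

```bash
python3 m2.py 4
```

```text
[ 0.58389199 -0.05034643  0.40726138] [-1.79941151e+02 -1.80984587e-02  9.51931107e+01]
top bar few 0
top sleeve 64 mean [0.5763 0.0514 0.1748] rail [0.001  0.1295] rect [  0.3 125.1] [43.7  9.8] dir 5.1
side bar 62 mean [ 0.5806 -0.0355  0.1627] rail [-0.0027  0.0426] rect [-2.  46.1] [13.7 40.3] dir 6.6
side sleeve 95 mean [0.5724 0.0431 0.1719] rail [-0.0037  0.1216] rect [ -2.4 124.5] [44.1 12.5] dir 1.6
side post 44 [-0.0032 -0.0448]
```

View pics/w_4.png

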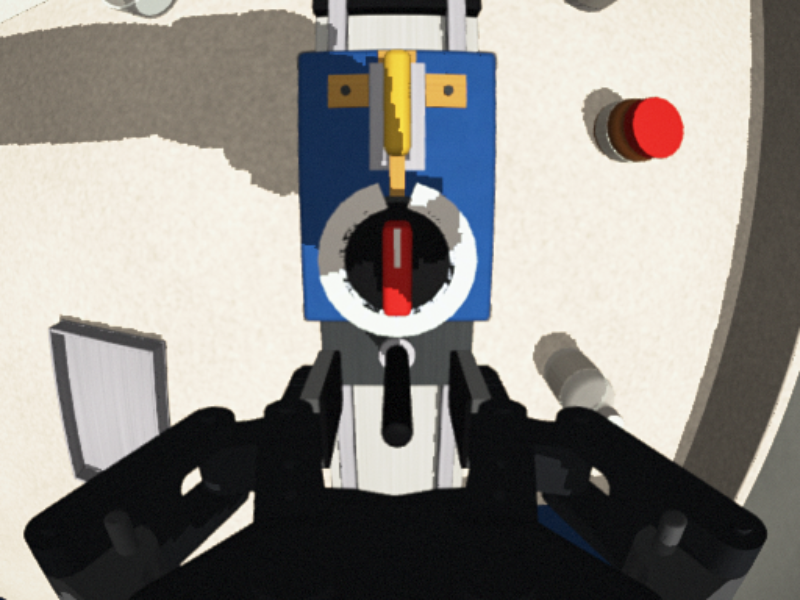

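The wrist view shows the gap (397,195) directly over the brass lug (397,172). The bar is straight along the rail at column 397, and the sleeve is at (397,102). Next I'll go to the sleeve.

Request:
drive_tool(plan=[{"dx": 0.0975, "dy": 0, "dz": 0, "roll": 0, "hand": 0.036}, {"dx": 0.0975, "dy": 0, "dz": 0, "roll": 0, "hand": 0.036}, {"dx": 0.0975, "dy": 0, "dz": 0, "roll": 0, "hand": 0.036}, {"dx": 0.0975, "dy": 0, "dz": 0.02, "roll": 0, "hand": 0.036}, {"dx": 0.0975, "dy": 0, "dz": 0.045, "roll": 0, "hand": 0.036}, {"dx": 0.0975, "dy": 0, "dz": 0.065, "roll": 0, "hand": 0.036}, {"dx": 0.0975, "dy": 0, "dz": 0.085, "roll": 0, "hand": 0.036}, {"dx": 0.0975, "dy": 0, "dz": 0.085, "roll": 0, "hand": 0.036}, {"dx": 0.0975, "dy": 0, "dz": 0.085, "roll": 0, "hand": 0.036}, {"dx": 0.0975, "dy": 0, "dz": 0.085, "roll": 0, "hand": 0.036}])

```text
time: 11.0
ee_pos: [0.575, 0.0469, 0.3241]
tcp_rot: [180.0, 0.0, 95.2]
wrist_force: [0.6, 0.4, -0.2]
opening: 0.0361
```

Request:
drive_tool(plan=[{"dx": 0, "dy": 0, "dz": 0, "roll": 0, "hand": 0.02}, {"dx": 0, "dy": 0, "dz": 0, "roll": 0, "hand": 0.014}, {"dx": 0, "dy": 0, "dz": 0, "roll": 0, "hand": 0.004}, {"dx": 0, "dy": 0, "dz": 0, "roll": 0, "hand": 0.004}, {"dx": 0, "dy": 0, "dz": 0, "roll": 0, "hand": 0.004}, {"dx": 0, "dy": 0, "dz": 0, "roll": 0, "hand": 0.004}], force=40)

```text
time: 11.5
ee_pos: [0.5751, 0.0467, 0.3245]
tcp_rot: [179.9, 0.0, 95.2]
wrist_force: [-1.7, -0.2, 6.5]
opening: 0.0112
```

Run:
```python
from h import *; from workcell import bot
o=bot.get_obs(); print(o["ee_pos"],rail(o["ee_pos"]),o["tcp_rot"],o["wrist_force"],o["torque"],o["opening"])
```

```text
[0.57505814 0.04673632 0.3245199 ] [-0.00071432  0.12501557] [1.79884686e+02 1.22124751e-03 9.52077773e+01] [-1.66115324 -0.18468292  6.47294458] [-0.04771535  0.27005361 -0.0164612 ] 0.011183132060220865
```

Request:
drive_tool(plan=[{"dx": 0, "dy": 0, "dz": -0.004, "roll": 0, "hand": 0.004}, {"dx": 0, "dy": 0, "dz": -0.008, "roll": 0, "hand": 0.004}, {"dx": 0, "dy": 0, "dz": -0.012, "roll": 0, "hand": 0.004}, {"dx": 0, "dy": 0, "dz": -0.016, "roll": 0, "hand": 0.004}, {"dx": 0, "dy": 0, "dz": -0.02, "roll": 0, "hand": 0.004}, {"dx": 0, "dy": 0, "dz": -0.025, "roll": 0, "hand": 0.004}, {"dx": 0, "dy": 0, "dz": -0.035, "roll": 0, "hand": 0.004}, {"dx": 0, "dy": 0, "dz": -0.05, "roll": 0, "hand": 0.004}, {"dx": 0, "dy": 0, "dz": -0.07, "roll": 0, "hand": 0.004}, {"dx": 0, "dy": 0, "dz": -0.09, "roll": 0, "hand": 0.004}, {"dx": 0, "dy": 0, "dz": -0.11, "roll": 0, "hand": 0.004}, {"dx": 0, "dy": 0, "dz": -0.11, "roll": 0, "hand": 0.004}, {"dx": 0, "dy": 0, "dz": -0.11, "roll": 0, "hand": 0.004}])

```text
time: 12.58
ee_pos: [0.5751, 0.0468, 0.4346]
tcp_rot: [179.9, 0.0, 95.2]
wrist_force: [0.2, -0.3, -2.4]
opening: 0.0113
```

```bash
python3 m2.py 5
python3 - <<'E'
from h import *; from workcell import bot
o=bot.get_obs(); print(o["ee_pos"],o["tcp_rot"],o["wrist_force"],o["opening"])
T,S=load("top0.npz"),load("side0.npz")
# reader centre: ring on plane z=.014 in both views, ellipse centre
for n,c,b in(("top",T,(108,182,157,228)),("side",S,(157,153,204,192))):
    px=blob(c,(45,60,30),(80,255,255),b); w=plane(c,px,.014)[:,:2]; r=cv2.minEnclosingCircle((w*1000).astype(np.float32)); print(n,len(px),r,w.mean(0))
    m=(hsv(c)[:,:,2]<60).astype(np.uint8); k=np.zeros_like(m);k[b[1]:b[3],b[0]:b[2]]=m[b[1]:b[3],b[0]:b[2]]
    w=plane(c,np.argwhere(k)[:,::-1],.014)[:,:2]; print(cv2.minAreaRect((w*1000).astype(np.float32)))
delta(o,[.5175,.332,o["ee_pos"][2]],95.2)
E
```

```text
[0.57508512 0.04681429 0.43461909] [1.79857265e+02 3.57503229e-03 9.52143008e+01]
top bar 60 mean [ 0.5833 -0.0395  0.1645] rail [-0.0003  0.0384] rect [-0.1 38.4] [25.4 12.3] dir 179.5
top sleeve few 0
top post 48 [-0.001  -0.0446]
side bar 60 mean [ 0.581  -0.0351  0.1634] rail [-0.0022  0.043 ] rect [-1.4 45.8] [14.  41.2] dir 4.2
side sleeve 45 mean [0.5746 0.0288 0.2779] rail [-0.0028  0.1072] rect [ -2.1 106.5] [25.3 12.6] dir 167.4
side post 45 [-0.0033 -0.0449]
[0.57497441 0.04678598 0.43211887] [-1.79911793e+02  5.10508389e-05  9.52134982e+01] [ 1.61022497  0.39367679 -1.85938649] 0.011467213866169047
top 277 ((519.93115234375, 332.06512451171875), 35.2171745300293) [0.51851413 0.33185088]
((518.526123046875, 330.2797546386719), (99.69268035888672, 99.60674285888672), 10.453972816467285)
side 123 ((520.33251953125, 334.2647705078125), 35.341270446777344) [0.51970979 0.33359368]
((516.2245483398438, 327.6061096191406), (101.17250061035156, 100.02227783203125), 10.468196868896484)
d [ 0.2893 -0.0313  0.    ] roll 0.0002
```

View pics/w_5.png

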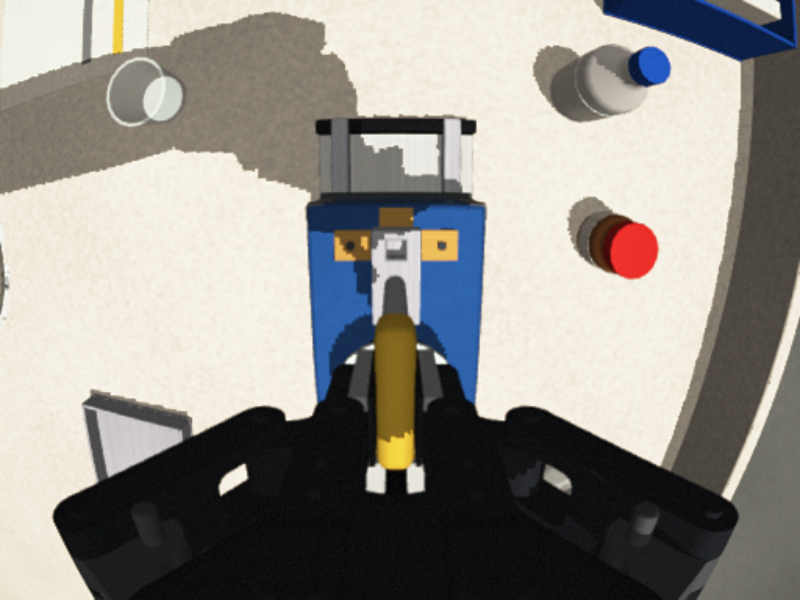

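The wrist view shows the shackle out of the lock and held: sleeve at (395,390), legs between the fingers, socket empty at (397,245). Before lowering, I'll check how high the small white stick on the reader stands.

Request:
drive_tool(plan=[{"dx": 0.015, "dy": -0.002, "dz": 0, "roll": 0, "hand": 0.004}, {"dx": 0.04, "dy": -0.004, "dz": 0, "roll": 0, "hand": 0.004}, {"dx": 0.07, "dy": -0.007, "dz": 0, "roll": 0, "hand": 0.004}, {"dx": 0.1, "dy": -0.01, "dz": 0, "roll": 0, "hand": 0.004}, {"dx": 0.13, "dy": -0.014, "dz": 0, "roll": 0, "hand": 0.004}, {"dx": 0.16, "dy": -0.017, "dz": 0, "roll": 0, "hand": 0.004}, {"dx": 0.19, "dy": -0.02, "dz": 0, "roll": 0, "hand": 0.004}, {"dx": 0.22, "dy": -0.023, "dz": 0, "roll": 0, "hand": 0.004}, {"dx": 0.25, "dy": -0.026, "dz": 0, "roll": 0, "hand": 0.004}, {"dx": 0.27, "dy": -0.029, "dz": 0, "roll": 0, "hand": 0.004}, {"dx": 0.282, "dy": -0.03, "dz": 0, "roll": 0, "hand": 0.004}, {"dx": 0.288, "dy": -0.0305, "dz": 0, "roll": 0, "hand": 0.004}, {"dx": 0.288, "dy": -0.0305, "dz": 0, "roll": 0, "hand": 0.004}, {"dx": 0.288, "dy": -0.0305, "dz": 0, "roll": 0, "hand": 0.004}])

```text
time: 13.9
ee_pos: [0.5187, 0.3302, 0.4328]
tcp_rot: [-180.0, 0.0, 95.2]
wrist_force: [-0.3, -0.7, -1.5]
opening: 0.0112
```

Run:
```python
from h import *; from workcell import bot
for n,b in(("top0",(100,170,160,232)),("side0",(150,145,210,195))):
    c=load(n+".npz"); g=np.array([(u,v) for v in range(b[1],b[3]) for u in range(b[0],b[2])]); P=pts(c,g); print(n,"max heights",np.sort(P[:,2])[-8:].round(4),P[np.argmax(P[:,2])])
o=bot.get_obs(); print(o["ee_pos"],o["opening"]); delta(o,[.5185,.331,.3185],95.2)
```

```text
top0 max heights [0.0202 0.0204 0.0206 0.0206 0.0207 0.0207 0.0208 0.022 ] [0.49904778 0.31591704 0.02200062]
side0 max heights [0.018  0.0181 0.0183 0.0183 0.0187 0.0191 0.0196 0.0198] [0.52063488 0.34475742 0.01977496]
[0.51868406 0.3302044  0.43283208] 0.011224030524182546
d [ 9.000e-04 -1.000e-04  1.143e-01] roll -0.0001
```

The stick is flat, so the way down is clear.

Request:
drive_tool(plan=[{"dx": 0.001, "dy": 0, "dz": 0.02, "roll": 0, "hand": 0.004}, {"dx": 0.001, "dy": 0, "dz": 0.045, "roll": 0, "hand": 0.004}, {"dx": 0.001, "dy": 0, "dz": 0.07, "roll": 0, "hand": 0.004}, {"dx": 0.001, "dy": 0, "dz": 0.09, "roll": 0, "hand": 0.004}, {"dx": 0.001, "dy": 0, "dz": 0.105, "roll": 0, "hand": 0.004}, {"dx": 0.001, "dy": 0, "dz": 0.114, "roll": 0, "hand": 0.004}, {"dx": 0.001, "dy": 0, "dz": 0.114, "roll": 0, "hand": 0.004}, {"dx": 0.001, "dy": 0, "dz": 0.114, "roll": 0, "hand": 0.004}, {"dx": 0.001, "dy": 0, "dz": 0.114, "roll": 0, "hand": 0.004}, {"dx": 0.001, "dy": 0, "dz": 0.114, "roll": 0, "hand": 0.004}, {"dx": 0.001, "dy": 0, "dz": 0.114, "roll": 0, "hand": 0.004}, {"dx": 0.001, "dy": 0, "dz": 0.114, "roll": 0, "hand": 0.004}])

```text
time: 14.9
ee_pos: [0.5184, 0.3319, 0.3199]
tcp_rot: [179.9, -0.0, 95.2]
wrist_force: [0.1, -0.2, -1.3]
opening: 0.0111
```

```bash
python3 m2.py 6
python3 - <<'E'
from h import *; from workcell import bot
o=bot.get_obs(); print(o["ee_pos"],o["tcp_rot"],o["qd"].round(2),o["opening"])
c=load("side6.npz"); m=cv2.inRange(hsv(c),np.array((18,120,60)),np.array((32,255,255))); P=pts(c,np.argwhere(m)[:,::-1]); P=P[(abs(P[:,0]-.518)<.06)&(abs(P[:,1]-.33)<.06)&(P[:,2]>.08)]; print("sleeve",len(P),P.mean(0) if len(P) else 0, P.min(0),P.max(0))
cv2.imwrite("pics/side6.png",cv2.resize(c["frame"][100:330,120:390,::-1],None,fx=2.6,fy=2.6))
E
```

```text
[0.51844256 0.33188896 0.31990145] [ 1.79943570e+02 -3.02836895e-02  9.52163394e+01]
top bar 89 mean [ 0.5825 -0.0334  0.1641] rail [-0.0006  0.0445] rect [-0.  46.4] [13.7 42.1] dir 0.8
top sleeve few 0
top post 50 [-0.0007 -0.0444]
side bar 56 mean [ 0.5812 -0.0348  0.1639] rail [-0.0019  0.0433] rect [-1.1 46.3] [13.2 39.8] dir 4.9
side sleeve few 0
side post 45 [-0.003  -0.0448]
[0.51833904 0.33189185 0.31935878] [ 1.79986893e+02 -6.84284324e-03  9.52209675e+01] [-0.07  0.04 -0.06 -0.05 -0.01 -0.  ] 0.011176181351750362
sleeve 36 [0.52138134 0.31430687 0.17212528] [0.51264835 0.29387095 0.12203621] [0.55143748 0.33217019 0.35029017]
```

View pics/side6.png

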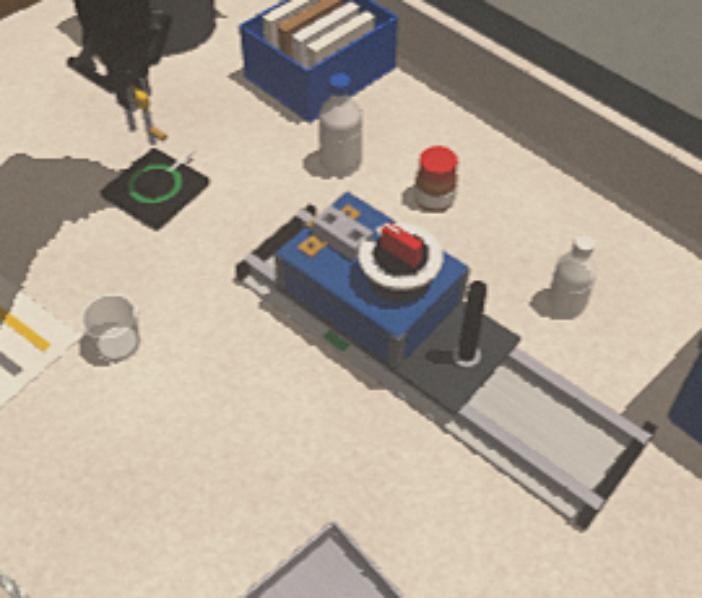

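View pics/w_6.png

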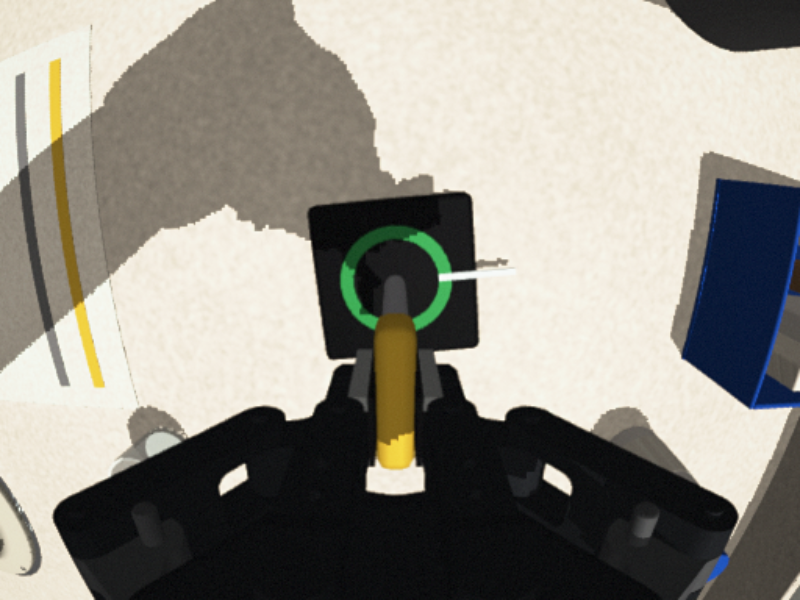

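Both views agree. The shackle is upright over the reader ring, the sleeve sits in the grip as it did after the lift, the dial points along the rail, and nothing else has moved.

```bash
python3 -c "
from workcell import bot
print(bot.job_done())"
```

```text
the job is handed in; nothing more can be done
None
```

The job is handed in, at about 15 s of robot time, with the shackle held over the tag reader.

- **Carrier:** I gripped it by its post and moved it 140 mm into the station. It stayed there after release: the sleeve and post had shifted 140 mm along the rail.
- **Dial:** It started poised between two clicks, at about −1.04 rad. I turned it in steps, pausing at each click, to the open notch. The gap stood over the lug, and the last top view had the bar within about 1° of the rail direction. The side view read 5° there, from few pixels seen at an angle.
- **Shackle:** It came straight up with no resistance. The arm is at rest, within 1–2 mm of the middle of the reader. The sleeve is about 161 mm above the counter by the arm's own position. The gripper has stayed 11 mm open since the grasp, and the wrist view looks the same as after the lift, so it has not slipped.
- **Failed checks:** Colour and depth could not confirm the final sleeve position, because the gripper hid it from the top and side cameras. That check rests on the wrist picture and the arm's position.
- **Other things on the counter:** The bottles, jar and cup looked untouched in the last side picture, and so did the part of the tray in view. I did not re-measure them.

I viewed 9 pictures.

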